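# Empty the stub tray and hang it on the drying rail

### The job

Tip the four brass stubs out of the aluminium tray into the green bin, letting them slide in from close above rather than fall from a height. Then hang the empty tray on the steel rail, with its hanger draped over the bar so that it hangs level and still by itself, and leave the bin and the other things on the bench where they stand.

Things in the scene. Friction and masses are not known exactly. Their poses are not given: they have to be found in the camera images.
- tray: Shallow aluminium sorting tray, about 250 g, 120 x 96 mm (x, y), 140 mm high over its hanger and teal grip. It stands flat, lip roughly towards the robot. Origin: centre of its underside, z up. Floor 4 mm thick; 4 mm walls up to z = 18 mm at the sides (y = +-48) and back (x = +60); the front (x = -60) is open, the pouring lip. Empty, it balances level under the hanger's ridge.
- tray_grip (a point): Middle of the teal grip, an upright block on the ridge: 12 mm thick (tray x), 36 mm wide (y), from z = 94 to 140 mm. This point is at tray x = y = 0, z = 120 mm. Fingers closing along the tray's x pinch its thickness. Axes are the tray's.
- tray_hook (a point): Underside of the hanger's ridge (runs along y), at tray x = y = 0, z = 92 mm; tray axes. From it 36 mm wide, 4 mm plates slope down at 40 degrees: one to x = -55, to the cross-beam, one to the free edge. Hung, it is about 9 mm above the bar's axis.
- tray_edge (a point): Free edge of the hanger, tray x = +20, y = 0, z = 75 mm. The hanger is open to +x: a bar along y comes in from the +x side between the back wall's top (z = 18) and this edge, and ends up under the ridge.
- tray_lip (a point): Middle of the tray's open pouring edge, on the floor's top face: tray x = -60, y = 0, z = 4 mm. Above it, at x = -55, a post on each side wall carries the hanger's cross-beam (underside z = 43 mm); stubs slide out beneath it.
- bin: Open green plastic box, 180 x 150 x 50 mm high (x, y, z), walls 4 mm, 600 g, loose on the bench. Origin: centre of its underside, z up.
- rail: Steel drying rail fixed to the bench: a round horizontal bar 14 mm in diameter along its y, axis 170 mm above the bench, between two 18 mm posts 240 mm apart (no higher than the bar) with 70 mm round feet. Origin on the bench under the bar's middle. Stands to the left or right, and the bin on the other side.
- rail_mid (a point): Middle of the rail's bar, on its axis, 170 mm above the bench; y along the bar.
- stub0: Brass specimen stub, a solid disc 20 mm in diameter, 12 mm high, about 30 g; starts flat on the tray's floor. Stubs slide on the tray's floor at a slope of about 23 to 29 degrees. Origin: centre of its underside.
- stub1: Brass specimen stub, a solid disc 20 mm in diameter, 12 mm high, about 30 g; starts flat on the tray's floor. Stubs slide on the tray's floor at a slope of about 23 to 29 degrees. Origin: centre of its underside.
- stub2: Brass specimen stub, a solid disc 20 mm in diameter, 12 mm high, about 30 g; starts flat on the tray's floor. Stubs slide on the tray's floor at a slope of about 23 to 29 degrees. Origin: centre of its underside.
- stub3: Brass specimen stub, a solid disc 20 mm in diameter, 12 mm high, about 30 g; starts flat on the tray's floor. Stubs slide on the tray's floor at a slope of about 23 to 29 degrees. Origin: centre of its underside.
- carrier: Bystander: flat brass sample carrier, 70 x 130 x 13 mm. Origin: centre of its underside.
- petri: Bystander: pale shallow glass dish, 90 mm across, 16 mm high. Origin: centre of its underside.
- amber: Bystander: amber glass jar with black cap, 48 mm across, 70 mm high. Origin: centre of its underside.
- jar: Bystander: clear jar with blue cap, 44 mm across, 60 mm high. Origin: centre of its underside.
- tweezers: Bystander: steel tweezers lying flat, about 125 x 16 x 7 mm, along their x. Origin at their middle on the bench.
Mind the look-alikes: they are no part of the job. Leave any black, brown or orange look-alike of the tray alone.

How it is judged:
On the way, in this order (a step that is already met when the one before it is completed fails the run):
1. the tray is tipped by more than 14 degrees, its middle within 200 mm of the bin's (angle between tray's own z axis and vertical above 0.25 rad and horizontal distance between tray and bin below 0.2 m).
2. all four stubs are in the bin (x of stub0 in the frame of bin between -0.09 and 0.09 m and y of stub0 in the frame of bin between -0.075 and 0.075 m and z of each of stub0, stub1, stub2, stub3 in the frame of bin below 0.05 m and x of stub1 in the frame of bin between -0.09 and 0.09 m and y of stub1 in the frame of bin between -0.075 and 0.075 m and x of stub2 in the frame of bin between -0.09 and 0.09 m and y of stub2 in the frame of bin between -0.075 and 0.075 m and x of stub3 in the frame of bin between -0.09 and 0.09 m and y of stub3 in the frame of bin between -0.075 and 0.075 m), for 0.2 s.
3. the tray hangs with its ridge over the rail's bar (x of tray_hook in the frame of rail_mid between -0.015 and 0.015 m and y of tray_hook in the frame of rail_mid between -0.1 and 0.1 m and z of tray_hook in the frame of rail_mid between 0.002 and 0.02 m and angle between tray's own z axis and vertical below 0.25 rad and contact force between tray and rail above 0.5 N), for 0.2 s.
At the end, for the whole second after the job is handed in: All four stubs lie inside the bin (within its walls, below 50 mm); the tray's ridge lies over the rail's bar (within 15 mm across it, 100 mm of the bar's middle along it, the ridge's underside 2 to 20 mm above the bar's axis), its weight on the bar, level within 14 degrees and at rest (all of step 2 and all of step 3 and linear speed of tray below 0.03 m/s and angular speed of tray below 0.4 rad/s); the robot touches nothing.
It fails at once if the bin or a bystander (carrier, glass dish, jars, tweezers) is moved more than 30 mm (distance of any of carrier, petri, amber, jar, tweezers, bin from where it was at the start of the episode above 0.03 m).
It fails at once if a stub falls from a height (speed over 1.7 m/s) (linear speed of any of stub0, stub1, stub2, stub3 above 1.7 m/s).
It also fails if it takes over 66 s, if anything falls off the work surface, if the arm or the gripper's body presses on something with over 40 N, if the wrist force passes 120 N, or if a joint passes its speed limit or range.

### The arm

A 7-joint arm with a two-finger parallel gripper is mounted at the origin on the work surface. World frame = base frame: x ahead of the robot, y to its left, z up, the work surface at z = 0. Lengths are in m, angles in rad, forces in N, time in s.
With the tool pointing down it reaches from about 0.425 to 0.95 m from the base axis. Payload 4.7 kg.
Tool frame: the origin (TCP) lies at the very end of the fingers, on their centre line; the grasp point (between the pads) lies 19 mm behind it; z points along the fingers, y is the line along which they close (so a half turn about z gives the same grasp; the last joint's range is limited). The gripper opens to 87 mm and grips with 3 to 60 N. Pads are 19 mm wide; open, the fingers measure 117 mm over their backs; the gripper's body (75 mm by 190 mm) begins 51 mm behind the grasp point.
Start: joints at [1.093, 0.469, -0.049, 1.532, 0.024, 1.141, -0.082], TCP at [0.293, -0.608, 0.223] pointing down, gripper open.
Joint ranges: [-2.59, 2.59], [-0.33, 1.99], [-1.39, 1.29], [0.1, 2.45], [-1.04, 4.18], [0.21, 1.99], [-2.66, 2.66]. Speed limits (rad/s): [2.57, 2.57, 3.14, 3.14, 3.14, 3.14, 3.14].

### API

Orientations are given as a rotation vector (axis times angle).
In Python, from cell import * gives the robot as it stands.
- The arm moves only by the tool carry_out, never from a script. Its argument "plan" is a list of rows, each an object with "grip": the finger opening in mm, from 0 to 87; "xyz": the shift along the tool's x, y, z in mm, a list of three; "twist": the turn about the tool's z in degrees. A call has 1 to 8 rows; each row is the pose to reach, as a shift and turn from the pose commanded when the call began, along the tool's axes at that moment; what a row does not reach only later rows make up. A row lasts 1/8 s, in which the tool goes at most 62.5 mm and 10.7 degrees, less where a joint would pass 70% of its speed; a pose out of reach is approached as far as the arm can. A call with a gripper value outside its range is refused whole. The fingers move at their own pace and stop on an object; "squeeze" is the grip in N (left out, the last holds). Time passes only in rows, so rows that repeat a pose let the fingers close. It gives the time, the measured TCP pose, the force, the opening and the grip force at its end, in the units of the state.
- get_obs(): the state, without advancing time (a new reading comes with each control period).
- camera(name): name is "side" or "top"; returns a dict with "frame" (420x560x3 uint8, red, green, blue), "z_map" (420x560 float32, m along the optical axis (not along the pixel's ray), 0 where there is no reading), "fx", "fy", "cx", "cy" (pixels), "cam_to_world" (4x4, takes a point from camera to world coordinates). Camera axes: x right, y down, z forward; pixel columns grow to the right and rows downward; lengths in m; the calibration is good to about 2 mm. A picture is of the moment at which its call begins.
- hand_in(): hands the job in; it is judged then, once.
The state is a dict: "time": time; "joint_positions": joint angles; "joint_velocities": joint speeds; "joint_efforts": joint torques, N m; "position": TCP position; "tcp_rot": TCP orientation; "contact_force": force on the tool from outside, world axes, zero at the start; "ft_torque": the same for the moment, N m; "gripper_width": opening from 0.0 (shut) to 1.0 (fully open); "grasp_force": force on a finger pad.
Only numpy, scipy, OpenCV 4.12 (cv2) and the standard library are available. Lean on these libraries where they do the work, as an engineer would, in place of code of your own. Each camera call takes 0.05 s, during which the arm holds its last target. There are 200 camera calls.

## Working session

There is one attempt and no reset: what is moved stays moved. The work goes in short steps, Python scripts to look and compute and a tool call to move; the robot and the scene stay as the last step left them, time stands still between calls to the robot, and variables do not carry over. Pictures are saved under pics/ and viewed, at most 10 in all, crops included, and the job is handed in when it is done.

Besides the shell and the picture viewer there is one more tool, called as name(argument=value, ...) on one line, values as JSON. carry_out: Moves the arm, as the interface text tells. Its arguments: {"type":"object","properties":{"plan":{"type":"array","items":{"type":"object","properties":{"grip":{"type":"number"},"xyz":{"type":"array","items":{"type":"number"}},"twist":{"type":"number"}}}},"squeeze":{"type":"number"}},"required":["plan"]}

```bash
mkdir -p pics; cat > h.py <<'E'
import numpy as np, cv2
from cell import *
from scipy.spatial.transform import Rotation as R
def cloud(c):
    z=c["z_map"]; v,u=np.indices(z.shape)
    P=np.stack([(u-c["cx"])/c["fx"]*z,(v-c["cy"])/c["fy"]*z,z,np.ones_like(z)],-1)@c["cam_to_world"].T
    P=P[...,:3]; P[z==0]=np.nan; return P
def save(c,n): cv2.imwrite("pics/"+n,c["frame"][...,::-1])
E
python3 - <<'E'
from h import *
for n in("top","side"):
    c=camera(n); save(c,n+"0.png"); np.savez(n+"0.npz",**c); print(n,c["fx"],c["cam_to_world"].round(3).tolist())
o=get_obs(); print({k:np.round(v,3).tolist() for k,v in o.items()})
E
```

```text
top 419.20944686086233 [[0.014, -0.996, 0.087, 0.387], [-1.0, -0.014, -0.009, 0.056], [0.01, -0.087, -0.996, 1.248], [0.0, 0.0, 0.0, 1.0]]
side 431.23375632546026 [[-0.847, -0.319, 0.426, 0.037], [-0.532, 0.472, -0.703, 0.826], [0.023, -0.822, -0.569, 0.745], [0.0, 0.0, 0.0, 1.0]]
{'time': 0.1, 'joint_positions': [1.093, 0.469, -0.049, 1.534, 0.024, 1.141, -0.082], 'joint_velocities': [0.001, -0.003, 0.003, -0.002, -0.001, -0.001, 0.001], 'joint_efforts': [0.0, -50.917, -0.081, -23.683, -0.061, 0.034, 0.0], 'position': [0.293, -0.608, 0.222], 'tcp_rot': [-3.061, -0.699, 0.001], 'contact_force': [0.412, -0.116, -0.836], 'ft_torque': [0.041, 0.005, -0.003], 'grasp_force': 0.0, 'gripper_width': 0.996}
```

View pics/top0.png

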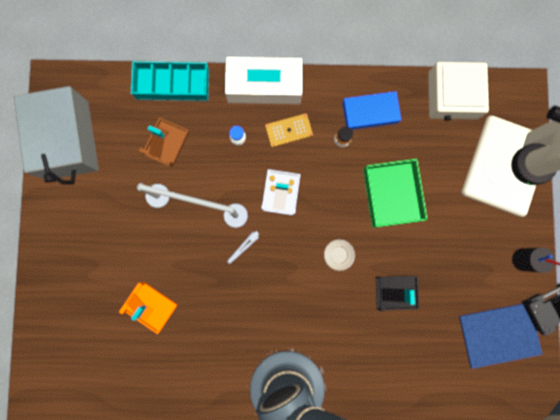

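View pics/side0.png

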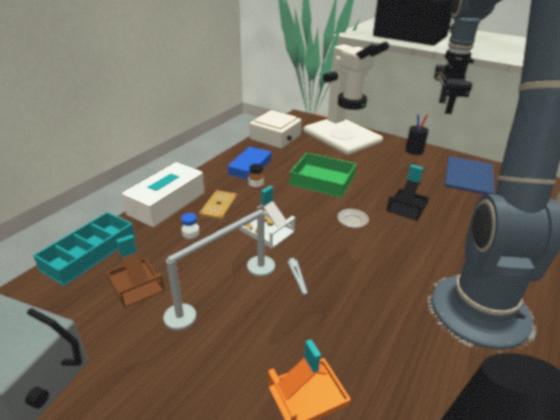

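Top view candidates for the tray are silver-white at (282,192), brown (163,142), orange (149,307) and black (397,292). The silver one holding the brass stubs matches the description. The bin is the green box at (396,192), and the rail bar runs from (142,188) to (235,212). I'll check the choice in a close crop and measure.

```bash
python3 - <<'E'
from h import *
c=dict(np.load("top0.npz")); P=cloud(c); np.save("P.npy",P)
f=c["frame"]; s=dict(np.load("side0.npz")); 
a=cv2.resize(f[155:230,240:325],None,fx=4.7,fy=4.7*1.0)[...,::-1]; b=cv2.resize(s["frame"][175:255,225:310],None,fx=4.7,fy=4.7)[...,::-1]
h=min(a.shape[0],b.shape[0]); cv2.imwrite("pics/crop.png",np.hstack([a[:h],b[:h]]))
hsv=cv2.cvtColor(f,cv2.COLOR_RGB2HSV)
def rep(n,m):
    p=P[m]; p=p[~np.isnan(p[:,0])]
    r=cv2.minAreaRect((p[:,:2]*1000).astype(np.float32)); print(n,len(p),"mean",p.mean(0).round(4),"z",np.percentile(p[:,2],[2,50,98]).round(3),"rect",np.round(r[0],1),np.round(r[1],1),round(r[2],1))
def box(u0,u1,v0,v1):
    m=np.zeros(f.shape[:2],bool); m[v0:v1,u0:u1]=1; return m
Z=P[...,2]
g=(hsv[...,0]>40)&(hsv[...,0]<75)&(hsv[...,1]>100)
rep("bin rim",g&box(355,440,145,240)&(Z>.04)); rep("bin",g&box(355,440,145,240))
t=box(255,308,160,222)
rep("tray",t&(Z>.01)&(Z<.03)); rep("tray all",t&(Z>.003));rep("hi",t&(Z>.115))
rep("teal",t&(hsv[...,0]>75)&(hsv[...,0]<105)&(hsv[...,1]>90))
rep("stubs",t&(hsv[...,0]>8)&(hsv[...,0]<25)&(hsv[...,1]>110)&(hsv[...,2]>140))
rep("bar",box(130,250,175,230)&(Z>.15))
for n,b in dict(jar=(225,250,122,148),carrier=(262,316,110,150),amber=(330,358,122,150),tweez=(224,262,228,266),petri=(320,358,236,274)).items(): rep(n,box(*b)&(Z>.004))
E
```

```text
bin rim 457 mean [ 0.5743 -0.3131  0.0488] z [0.041 0.05  0.055] rect [ 569.9 -310.2] [180.1 152.9] 8.6
bin 3547 mean [ 0.5728 -0.3166  0.0131] z [-0.001  0.006  0.053] rect [ 575.2 -319.8] [193.1 174.3] 8.8
tray 315 mean [0.5934 0.0217 0.0175] z [0.01  0.018 0.024] rect [571.7  23.8] [ 95.8 120.5] 82.2
tray all 1639 mean [0.5705 0.0237 0.0286] z [0.003 0.008 0.141] rect [576.1  22.5] [184.8 156.5] 0.8
hi 75 mean [0.5698 0.0243 0.1378] z [0.119 0.141 0.144] rect [570.9  23.5] [34.6 12. ] 81.8
teal 58 mean [0.5684 0.0244 0.1371] z [0.118 0.14  0.144] rect [569.6  23.8] [32.5  9.2] 81.8
stubs 69 mean [0.592  0.0228 0.0172] z [0.013 0.017 0.022] rect [590.7  24.7] [70.6 41.6] 78.9
bar 550 mean [0.5269 0.2714 0.1763] z [0.17  0.177 0.182] rect [527.6 273.3] [256.4  16.9] 76.6
jar 289 mean [0.7329 0.1557 0.0405] z [0.004 0.055 0.066] rect [744.6 157.9] [78.  72.8] 1.3
carrier 1130 mean [0.7612 0.0013 0.0105] z [0.004 0.011 0.016] rect [762.8   2. ] [121.3 161.4] 0.8
amber 403 mean [ 0.7388 -0.1615  0.0472] z [0.004 0.046 0.075] rect [ 745.2 -164.7] [81.8 80.9] 89.8
tweez 332 mean [0.4105 0.1317 0.006 ] z [0.004 0.006 0.01 ] rect [406.6 134.8] [109.2 109.9] 0.8
petri 770 mean [ 0.3879 -0.1504  0.0108] z [0.004 0.01  0.02 ] rect [ 387. -150.] [109.1 110.7] 0.8
```

View pics/crop.png

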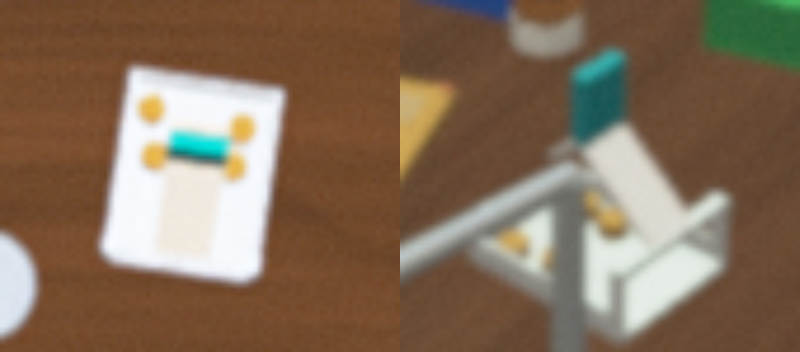

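The crop confirms it: the silver tray with four brass stubs, a teal grip near crop (198,145), and the open lip towards the robot at the bottom. The tool can't be tilted. So I'll pinch the grip's 36 mm width along tray y, then pivot the tray in a light grip against the bin rim.

```bash
cat >> h.py <<'E'
def go(x,y,z,ty):  # ty: desired world direction (deg) of tool y
    o=get_obs(); r=R.from_rotvec(o["tcp_rot"]); M=r.as_matrix()
    d=M.T@(np.array([x,y,z])-o["position"])*1000
    cur=np.degrees(np.arctan2(M[1,1],M[0,1])); tw=-((ty-cur+90)%180-90)
    print("t",round(o["time"],2),"pos",np.round(o["position"],4),"tooly",round(cur,1),"shift",d.round(1),"twist",round(tw,1),"F",np.round(o["contact_force"],1),"w",round(o["gripper_width"]*87,1),"gf",round(o["grasp_force"],1),"q",np.round(o["joint_positions"],2))
E
python3 -c "
from h import *
go(.570,.024,.2,81.8)"
```

```text
t 0.1 pos [ 0.2927 -0.6077  0.2216] tooly -64.3 shift [ 524.  -448.7   22.3] twist 33.9 F [ 0.4 -0.1 -0.8] w 86.7 gf 0.0 q [ 1.09  0.47 -0.05  1.53  0.02  1.14 -0.08]
```

carry_out(plan=[{"xyz": [524, -449, 0], "twist": 34, "grip": 60}, {"xyz": [524, -449, 0], "twist": 34, "grip": 60}, {"xyz": [524, -449, 0], "twist": 34, "grip": 60}, {"xyz": [524, -449, 0], "twist": 34, "grip": 60}, {"xyz": [524, -449, 0], "twist": 34, "grip": 60}, {"xyz": [524, -449, 0], "twist": 34, "grip": 60}, {"xyz": [524, -449, 0], "twist": 34, "grip": 60}, {"xyz": [524, -449, 0], "twist": 34, "grip": 60}], squeeze=30)

```text
time: 1.1
position: [0.4936, -0.1496, 0.2225]
tcp_rot: [3.133, -0.227, 0.0]
contact_force: [0.5, 0.4, -0.8]
gripper_width: 0.692
grasp_force: 0.0
```

```bash
python3 -c "
from h import *
go(.570,.024,.2,81.8)"
```

```text
t 1.1 pos [ 0.4936 -0.1496  0.2225] tooly -98.3 shift [  50.5 -182.8   22.4] twist -0.1 F [ 0.5  0.4 -0.8] w 60.2 gf 0.0 q [ 0.36  0.22 -0.17  1.9   0.04  1.03 -1.55]
```

carry_out(plan=[{"xyz": [50, -183, 22]}, {"xyz": [50, -183, 22]}, {"xyz": [50, -183, 22]}, {"xyz": [50, -183, 22]}, {"xyz": [50, -183, 22]}, {"xyz": [50, -183, 22]}])

```text
invalid input at $.plan[0]: expected keys grip, xyz, twist
```

```bash
python3 -c "
from h import *
go(.570,.024,.101,81.8)"
```

```text
t 1.1 pos [ 0.4936 -0.1496  0.2225] tooly -98.3 shift [  50.5 -182.8  121.4] twist -0.1 F [ 0.5  0.4 -0.8] w 60.2 gf 0.0 q [ 0.36  0.22 -0.17  1.9   0.04  1.03 -1.55]
```

carry_out(plan=[{"xyz": [50, -183, 22], "twist": 0, "grip": 60}, {"xyz": [50, -183, 22], "twist": 0, "grip": 60}, {"xyz": [50, -183, 22], "twist": 0, "grip": 60}, {"xyz": [50, -183, 22], "twist": 0, "grip": 60}, {"xyz": [50, -183, 22], "twist": 0, "grip": 60}, {"xyz": [50, -183, 22], "twist": 0, "grip": 60}])

```text
time: 1.85
position: [0.5688, 0.0202, 0.2005]
tcp_rot: [3.132, -0.232, -0.0]
contact_force: [-0.5, -0.3, 1.0]
gripper_width: 0.69
grasp_force: 0.0
```

```bash
python3 -c "
from h import *
go(.570,.024,.101,81.8)
c=camera('side'); cv2.imwrite('pics/s1.png',cv2.resize(c['frame'][100:300,150:400],None,fx=2.4,fy=2.4)[...,::-1])"
```

```text
t 1.85 pos [0.5688 0.0202 0.2005] tooly -98.5 shift [ 0.7 -4.  99.5] twist -0.3 F [-0.5 -0.3  1. ] w 60.0 gf 0.0 q [ 0.09  0.33 -0.26  1.8   0.1   1.02 -1.92]
```

View pics/s1.png

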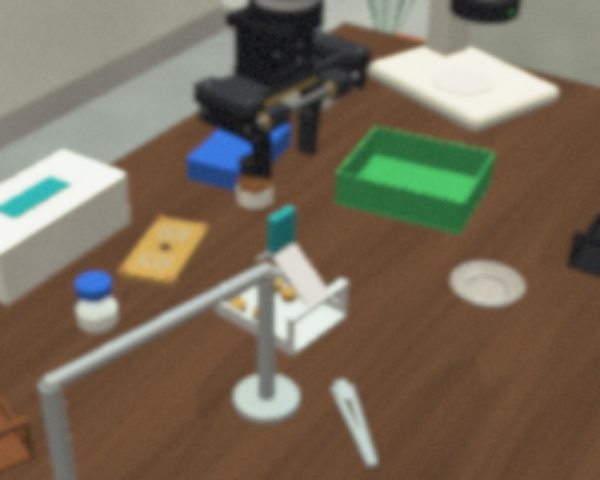

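The open fingers at (285,140) stand right above the teal grip at (282,228).

carry_out(plan=[{"xyz": [0, -2, 50], "twist": 0, "grip": 60}, {"xyz": [0, -2, 99], "twist": 0, "grip": 60}, {"xyz": [0, -2, 99], "twist": 0, "grip": 60}, {"xyz": [0, -2, 99], "twist": 0, "grip": 20}, {"xyz": [0, -2, 99], "twist": 0, "grip": 20}, {"xyz": [0, -2, 99], "twist": 0, "grip": 20}, {"xyz": [0, -2, 99], "twist": 0, "grip": 20}, {"xyz": [0, -2, 99], "twist": 0, "grip": 20}], squeeze=30)

```text
time: 2.9
position: [0.5705, 0.0247, 0.103]
tcp_rot: [-3.133, 0.226, -0.004]
contact_force: [-0.1, 0.1, 5.9]
gripper_width: 0.412
grasp_force: 30.0
```

carry_out(plan=[{"xyz": [0, 0, -20], "twist": 0, "grip": 20}, {"xyz": [0, 0, -60], "twist": 0, "grip": 20}, {"xyz": [0, 0, -110], "twist": 0, "grip": 20}, {"xyz": [0, 0, -110], "twist": 0, "grip": 20}, {"xyz": [0, 0, -110], "twist": 0, "grip": 20}])

```text
time: 3.52
position: [0.5679, 0.024, 0.21]
tcp_rot: [3.133, -0.227, -0.005]
contact_force: [-1.0, 0.6, -5.3]
gripper_width: 0.415
grasp_force: 30.0
```

```bash
python3 -c "
from h import *
go(.57,-.3,.21,98.6)
P=np.load('P.npy');Z=P[...,2]
c=camera('top');P=cloud(c);f=c['frame'];hsv=cv2.cvtColor(f,cv2.COLOR_RGB2HSV)
m=(hsv[...,0]>40)&(hsv[...,0]<75)&(hsv[...,1]>100); m[:,:340]=0;m[:,450:]=0
for lo in(.044,.047):
  p=P[m&(P[...,2]>lo)&(P[...,2]<.056)]; print(len(p),cv2.minAreaRect((p[:,:2]*1000).astype(np.float32)))
c=camera('side'); cv2.imwrite('pics/s2.png',cv2.resize(c['frame'][100:300,150:400],None,fx=2.4,fy=2.4)[...,::-1])"
```

```text
t 3.52 pos [0.5679 0.024  0.21  ] tooly -98.3 shift [4.880e+01 3.203e+02 2.000e-01] twist -16.9 F [-1.   0.6 -5.3] w 36.1 gf 30.0 q [ 0.09  0.32 -0.26  1.79  0.1   1.04 -1.92]
386 ((570.2133178710938, -309.92401123046875), (180.5756378173828, 152.17727661132812), 8.631587028503418)
330 ((570.0704345703125, -309.9457092285156), (180.28656005859375, 152.17727661132812), 8.631587982177734)
```

View pics/s2.png

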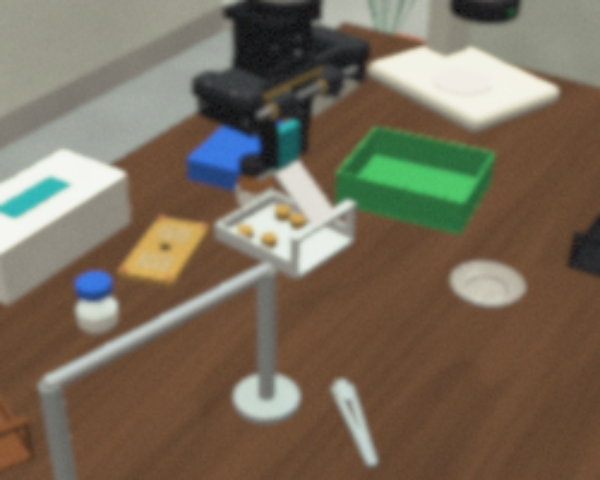

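The tray hangs level in the grip at (288,225) with all four stubs aboard. I'll carry it to the bin gently.

carry_out(plan=[{"xyz": [5, 15, 0], "twist": -1, "grip": 20}, {"xyz": [15, 45, 0], "twist": -3, "grip": 20}, {"xyz": [30, 90, 0], "twist": -6, "grip": 20}, {"xyz": [46, 135, 0], "twist": -8, "grip": 20}, {"xyz": [62, 180, 0], "twist": -10, "grip": 20}, {"xyz": [78, 225, 0], "twist": -13, "grip": 20}, {"xyz": [93, 270, 0], "twist": -15, "grip": 20}, {"xyz": [102, 298, 0], "twist": -17, "grip": 20}])

```text
time: 4.62
position: [0.626, -0.2886, 0.2087]
tcp_rot: [-3.132, -0.236, 0.007]
contact_force: [-0.3, 0.9, -2.8]
gripper_width: 0.41
grasp_force: 30.0
```

```bash
python3 -c "
from h import *
go(.6451,-.2986,.160,98.6)"
```

```text
t 4.62 pos [ 0.626  -0.2886  0.2087] tooly -81.4 shift [17.6 12.8 48.6] twist -0.0 F [-0.3  0.9 -2.8] w 35.7 gf 30.0 q [ 0.51  0.51 -0.2   1.5   0.11  1.14 -1.14]
```

carry_out(plan=[{"xyz": [9, 6, 12], "twist": 0, "grip": 20}, {"xyz": [17, 10, 30], "twist": 0, "grip": 20}, {"xyz": [17, 10, 49], "twist": 0, "grip": 20}, {"xyz": [17, 10, 49], "twist": 0, "grip": 20}, {"xyz": [17, 10, 49], "twist": 0, "grip": 20}])

```text
time: 5.25
position: [0.646, -0.2919, 0.1628]
tcp_rot: [3.132, 0.24, 0.001]
contact_force: [-0.1, 0.7, -3.6]
gripper_width: 0.413
grasp_force: 30.0
```

```bash
python3 -c "
from h import *
go(.6451,-.2986,.152,98.6)
c=camera('side'); cv2.imwrite('pics/s3.png',cv2.resize(c['frame'][110:250,200:400],None,fx=3,fy=3)[...,::-1])"
```

```text
t 5.25 pos [ 0.646  -0.2919  0.1628] tooly -81.2 shift [-1.9  6.5 10.8] twist 0.2 F [-0.1  0.7 -3.6] w 35.9 gf 30.0 q [ 0.49  0.58 -0.2   1.5   0.12  1.08 -1.15]
```

View pics/s3.png

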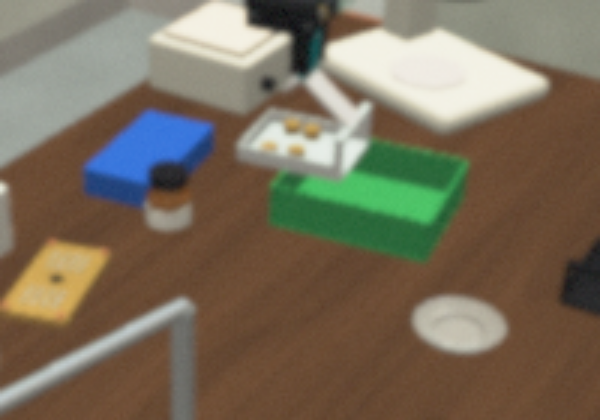

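The tray hovers level over the bin's back wall, around (305,145), with its lip inside the bin near (355,165). Next I'll lighten the grip, touch the rim and drag to tilt.

carry_out(plan=[{"xyz": [-2, 6, 9], "twist": 0, "grip": 20}, {"xyz": [-2, 6, 12], "twist": 0, "grip": 20}, {"xyz": [-8, 6, 13], "twist": 0, "grip": 20}, {"xyz": [-14, 6, 13], "twist": 0, "grip": 20}, {"xyz": [-21, 6, 14], "twist": 0, "grip": 20}, {"xyz": [-27, 6, 16], "twist": 0, "grip": 20}, {"xyz": [-33, 6, 18], "twist": 0, "grip": 20}, {"xyz": [-33, 6, 18], "twist": 0, "grip": 20}], squeeze=12)

```text
time: 6.3
position: [0.6129, -0.3044, 0.1445]
tcp_rot: [3.132, 0.237, -0.003]
contact_force: [-2.5, -2.2, 3.3]
gripper_width: 0.409
grasp_force: 12.0
```

```bash
python3 -c "
from h import *
go(.6451,-.2986,.152,98.6)
c=camera('side'); cv2.imwrite('pics/s4.png',cv2.resize(c['frame'][110:250,200:400],None,fx=3,fy=3)[...,::-1])"
```

```text
t 6.3 pos [ 0.6129 -0.3044  0.1445] tooly -81.3 shift [32.7 -0.8 -7.6] twist 0.1 F [-2.5 -2.2  3.3] w 35.6 gf 12.0 q [ 0.53  0.56 -0.2   1.58  0.12  1.02 -1.12]
```

View pics/s4.png

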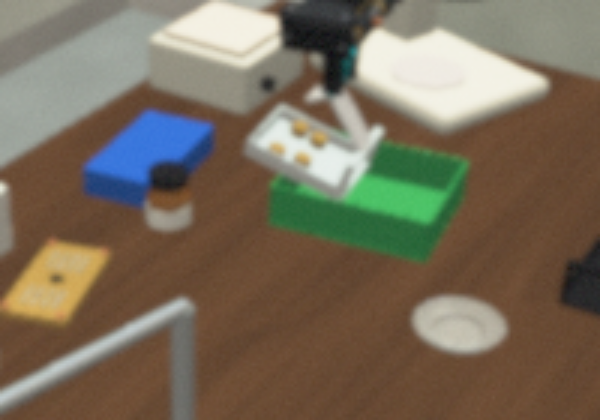

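The tray is now tilted about 15° on the rim, at (315,150). The stubs are still in place and the bin hasn't moved. I'll tilt further.

carry_out(plan=[{"xyz": [-7, 0, 3], "twist": 0, "grip": 20}, {"xyz": [-14, 0, 6], "twist": 0, "grip": 20}, {"xyz": [-21, 0, 10], "twist": 0, "grip": 20}, {"xyz": [-26, 0, 13], "twist": 0, "grip": 20}, {"xyz": [-31, 0, 16], "twist": 0, "grip": 20}, {"xyz": [-36, 0, 19], "twist": 0, "grip": 20}, {"xyz": [-36, 0, 19], "twist": 0, "grip": 20}, {"xyz": [-36, 0, 19], "twist": 0, "grip": 20}])

```text
time: 7.35
position: [0.5774, -0.3084, 0.1248]
tcp_rot: [-3.131, -0.239, 0.004]
contact_force: [-2.4, 1.6, -1.1]
gripper_width: 0.417
grasp_force: 12.0
```

```bash
cat >> h.py <<'E'
def stubs():
    for n in ("side","top"):
        c=camera(n); P=cloud(c); h=cv2.cvtColor(c["frame"],cv2.COLOR_RGB2HSV)
        m=(h[...,0]>8)&(h[...,0]<25)&(h[...,1]>100)&(h[...,2]>110)
        b=P-np.array([.57,-.31,0]); e=np.array([.9887,.1501])
        bx=b[...,0]*e[0]+b[...,1]*e[1]; by=-b[...,0]*e[1]+b[...,1]*e[0]
        m&=(abs(by)<.08)&(abs(bx-.03)<.14)&(P[...,2]<.12)
        k,l,s,ce=cv2.connectedComponentsWithStats(m.astype(np.uint8))
        for i in range(1,k):
            if s[i,4]>4: q=l==i; print(n,ce[i].round(),s[i,4],"binframe",np.nanmedian(bx[q]).round(3),np.nanmedian(by[q]).round(3),np.nanmedian(P[q][:,2]).round(3))
def tilt():  # tray floor plane, from top camera
    c=camera("top"); P=cloud(c); o=get_obs(); M=R.from_rotvec(o["tcp_rot"]).as_matrix()
    Q=(P-o["position"])@M; f=c["frame"].astype(int)
    m=(f.min(-1)>150)&(np.ptp(f,axis=-1)<40)&(abs(Q[...,1])>.022)&(abs(Q[...,1])<.042)&(Q[...,2]>.05)&(Q[...,2]<.14)&(abs(Q[...,0]-.03)<.12)
    q=Q[m]; x,z=q[:,0],-q[:,2]
    for _ in range(8):
        a=np.polyfit(x,z,1); k=abs(z-np.polyval(a,x))<.004; 
        if k.sum()<20: break
        x,z=x[k],z[k]
    print("tilt",np.degrees(np.arctan(a[0])).round(1),len(x),"x",x.min().round(3),x.max().round(3),"z(0)",a[1].round(4))
def binpose():
    c=camera("top"); P=cloud(c); h=cv2.cvtColor(c["frame"],cv2.COLOR_RGB2HSV)
    m=(h[...,0]>40)&(h[...,0]<75)&(h[...,1]>100); m[:,:340]=0; m[:,450:]=0
    p=P[m&(P[...,2]>.044)&(P[...,2]<.056)]; print("bin",cv2.minAreaRect((p[:,:2]*1000).astype(np.float32)))
E
python3 -c "
from h import *
go(.57,-.31,.13,98.6); stubs(); tilt(); binpose()
c=camera('side'); cv2.imwrite('pics/s5.png',cv2.resize(c['frame'][110:250,200:400],None,fx=3,fy=3)[...,::-1])"
```

```text
t 7.35 pos [ 0.5774 -0.3084  0.1248] tooly -81.3 shift [-7.6  0.5 -5.2] twist 0.1 F [-2.4  1.6 -1.1] w 36.3 gf 12.0 q [ 0.57  0.54 -0.2   1.67  0.12  0.95 -1.1 ]
side [319. 166.] 16 binframe 0.021 -0.028 0.033
side [312. 174.] 6 binframe 0.023 0.034 0.036
side [351. 187.] 35 binframe -0.105 0.001 0.001
top [380. 148.] 742 binframe 0.147 0.023 0.001
top [361. 168.] 6 binframe 0.093 0.079 0.001
top [362. 174.] 5 binframe 0.073 0.079 -0.0
top [364. 186.] 7 binframe 0.036 0.078 0.001
top [396. 227.] 300 binframe -0.101 0.004 0.001
tilt 24.3 121 x 0.012 0.106 z(0) -0.1044
bin ((569.731201171875, -309.59356689453125), (179.6912078857422, 152.17825317382812), 8.795992851257324)
```

View pics/s5.png

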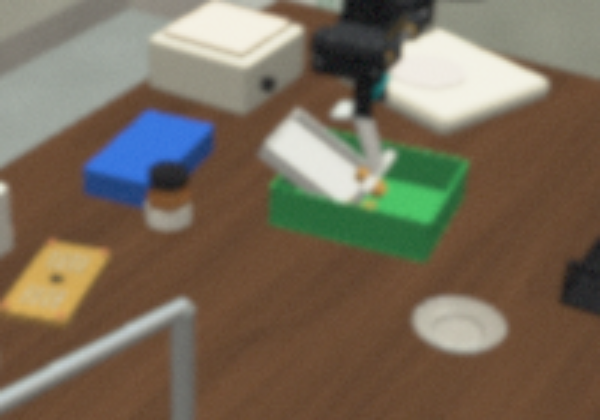

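The stubs have slid down to the lip, at (360,175), (378,188) and (370,205). I'll lock the grip, lift a little and give short shakes along x to clear them.

carry_out(plan=[{"xyz": [0, 0, 0], "twist": 0, "grip": 20}, {"xyz": [0, 0, 0], "twist": 0, "grip": 20}, {"xyz": [-3, 0, -8], "twist": 0, "grip": 20}, {"xyz": [-6, 0, -18], "twist": 0, "grip": 20}, {"xyz": [-22, 0, -25], "twist": 0, "grip": 20}, {"xyz": [0, 0, -25], "twist": 0, "grip": 20}, {"xyz": [-22, 0, -25], "twist": 0, "grip": 20}, {"xyz": [0, 0, -25], "twist": 0, "grip": 20}], squeeze=60)

```text
time: 8.6
position: [0.5742, -0.3117, 0.151]
tcp_rot: [3.131, 0.231, -0.006]
contact_force: [1.6, 0.3, -2.3]
gripper_width: 0.407
grasp_force: 60.0
```

```bash
python3 -c "
from h import *
go(.57,-.31,.13,98.6); stubs(); tilt()"
```

```text
t 8.6 pos [ 0.5742 -0.3117  0.151 ] tooly -81.6 shift [-3.9 -2.3 21. ] twist -0.2 F [ 1.6  0.3 -2.3] w 35.4 gf 60.0 q [ 0.57  0.51 -0.2   1.65  0.12  1.   -1.09]
side [326. 172.] 10 binframe -0.009 -0.022 0.021
side [336. 174.] 7 binframe -0.039 -0.028 0.02
side [350. 188.] 20 binframe -0.103 0.01 0.001
top [378. 148.] 684 binframe 0.148 0.031 0.001
top [361. 167.] 5 binframe 0.093 0.077 0.002
top [363. 183.] 14 binframe 0.047 0.079 -0.0
top [365. 194.] 6 binframe 0.012 0.079 0.0
top [403. 195.] 7 binframe -0.009 -0.028 0.02
top [386. 198.] 14 binframe -0.012 0.025 0.022
top [406. 204.] 12 binframe -0.037 -0.031 0.023
top [395. 227.] 297 binframe -0.101 0.005 0.001
tilt 28.1 136 x 0.005 0.107 z(0) -0.1114
```

carry_out(plan=[{"xyz": [10, 0, -15], "twist": 0, "grip": 20}, {"xyz": [25, 0, -40], "twist": 0, "grip": 20}, {"xyz": [40, 0, -60], "twist": 0, "grip": 20}, {"xyz": [40, 0, -60], "twist": 0, "grip": 20}, {"xyz": [40, 0, -60], "twist": 0, "grip": 20}])

```text
time: 9.38
position: [0.6168, -0.3031, 0.21]
tcp_rot: [-3.132, -0.238, 0.003]
contact_force: [0.4, -0.7, -4.0]
gripper_width: 0.406
grasp_force: 60.0
```

```bash
python3 -c "
from h import *
go(.57,-.31,.13,98.6); stubs(); tilt()"
```

```text
t 9.38 pos [ 0.6168 -0.3031  0.21  ] tooly -81.3 shift [-47.2  -0.2  80.1] twist 0.1 F [ 0.4 -0.7 -4. ] w 35.3 gf 60.0 q [ 0.53  0.51 -0.2   1.51  0.11  1.14 -1.11]
side [327. 172.] 9 binframe -0.011 -0.021 0.021
side [336. 174.] 8 binframe -0.04 -0.029 0.02
side [350. 188.] 31 binframe -0.104 0.011 0.001
top [369. 152.] 481 binframe 0.138 0.046 0.001
top [363. 181.] 5 binframe 0.051 0.079 0.0
top [364. 191.] 13 binframe 0.021 0.079 -0.001
top [403. 194.] 21 binframe -0.007 -0.027 0.022
top [386. 198.] 15 binframe -0.012 0.026 0.025
top [406. 204.] 13 binframe -0.037 -0.03 0.023
top [396. 227.] 303 binframe -0.102 0.003 0.001
tilt 22.2 91 x 0.075 0.1 z(0) -0.1005
```

```bash
python3 -c "
from h import *
a=camera('top')['frame'][150:235,350:440]; b=camera('side')['frame'][125:210,260:360]
a=cv2.resize(a,None,fx=4.2,fy=4.2,interpolation=cv2.INTER_CUBIC); b=cv2.resize(b,None,fx=4.2,fy=4.2,interpolation=cv2.INTER_CUBIC)
cv2.imwrite('pics/s6.png',np.hstack([a,b])[...,::-1])"
```

```text
(no output)
```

View pics/s6.png

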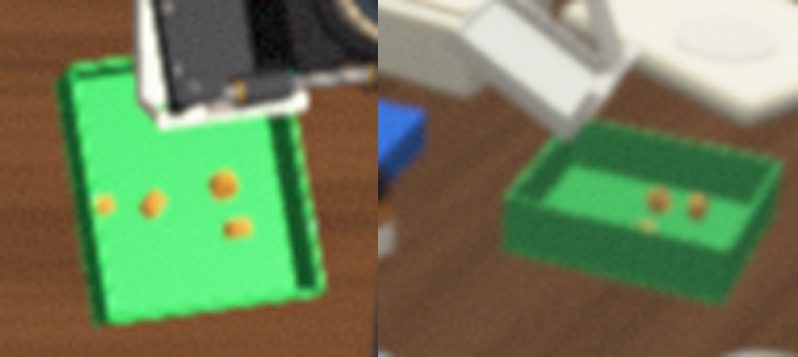

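All four stubs lie in the bin, at (105,205), (152,203), (224,185) and (238,228) in the left crop, and the tray is empty. I'll take it back to its free spot, loosen the grip so it swings level, set it down and regrip.

```bash
python3 -c "
from h import *
go(.57,.024,.21,76.6)"
```

```text
t 9.62 pos [ 0.6172 -0.303   0.2098] tooly -81.3 shift [   2.8 -330.4   -0. ] twist 22.1 F [ 0.2 -0.2 -4.3] w 35.3 gf 60.0 q [ 0.53  0.51 -0.2   1.51  0.11  1.14 -1.11]
```

carry_out(plan=[{"xyz": [0, -25, 0], "twist": 2, "grip": 20}, {"xyz": [0, -75, 0], "twist": 5, "grip": 20}, {"xyz": [1, -130, 0], "twist": 9, "grip": 20}, {"xyz": [2, -185, 0], "twist": 13, "grip": 20}, {"xyz": [2, -240, 0], "twist": 17, "grip": 20}, {"xyz": [3, -295, 0], "twist": 20, "grip": 20}, {"xyz": [3, -330, 0], "twist": 22, "grip": 20}, {"xyz": [3, -330, 0], "twist": 22, "grip": 20}])

```text
time: 10.62
position: [0.5701, 0.0283, 0.2107]
tcp_rot: [-3.12, 0.352, 0.001]
contact_force: [-0.5, 0.6, -2.8]
gripper_width: 0.402
grasp_force: 60.0
```

carry_out(plan=[{"xyz": [0, 0, 40], "twist": 0, "grip": 20}, {"xyz": [0, 0, 70], "twist": 0, "grip": 20}, {"xyz": [0, 0, 70], "twist": 0, "grip": 20}])

```text
time: 11.0
position: [0.569, 0.022, 0.1382]
tcp_rot: [3.118, -0.366, -0.009]
contact_force: [-0.1, -0.2, -2.9]
gripper_width: 0.408
grasp_force: 60.0
```

carry_out(plan=[{"xyz": [0, 0, 0], "twist": 0, "grip": 20}, {"xyz": [0, 0, 0], "twist": 0, "grip": 20}, {"xyz": [0, 0, 0], "twist": 0, "grip": 20}, {"xyz": [0, 0, 0], "twist": 0, "grip": 20}], squeeze=5)

```text
time: 11.5
position: [0.5714, 0.0238, 0.1411]
tcp_rot: [-3.12, 0.363, -0.002]
contact_force: [-0.1, -0.7, -2.8]
gripper_width: 0.419
grasp_force: 5.0
```

```bash
python3 -c "
from h import *
go(.57,.024,.101,76.6); tilt()"
```

```text
t 11.5 pos [0.5714 0.0238 0.1411] tooly -103.3 shift [-1.4  0.1 40.1] twist 0.1 F [-0.1 -0.7 -2.8] w 36.4 gf 5.0 q [ 0.07  0.4  -0.23  1.86  0.12  0.9  -2.02]
tilt -7.2 107 x -0.075 -0.007 z(0) -0.1001
```

carry_out(plan=[{"xyz": [0, 0, 15], "twist": 0, "grip": 20}, {"xyz": [0, 0, 25], "twist": 0, "grip": 20}, {"xyz": [0, 0, 33], "twist": 0, "grip": 20}, {"xyz": [0, 0, 39], "twist": 0, "grip": 20}, {"xyz": [0, 0, 39], "twist": 0, "grip": 20}, {"xyz": [0, 0, 39], "twist": 0, "grip": 50}, {"xyz": [0, 0, 39], "twist": 0, "grip": 50}, {"xyz": [0, 0, 39], "twist": 0, "grip": 50}])

```text
time: 12.55
position: [0.5714, 0.0238, 0.1019]
tcp_rot: [-3.12, 0.363, -0.002]
contact_force: [0.2, -0.4, 0.4]
gripper_width: 0.563
grasp_force: 0.0
```

```bash
python3 -c "
from h import *
go(.57,.024,.101,76.6)
c=camera('top'); P=cloud(c); f=c['frame'].astype(int)
m=(abs(P[...,0]-.57)<.1)&(abs(P[...,1]-.024)<.08)&(P[...,2]<.03)&(P[...,2]>-.01)&(f.min(-1)>140)&(np.ptp(f,axis=-1)<45)
p=P[m]; print(len(p),np.percentile(p[:,2],[3,25,50,75,97]).round(4),cv2.minAreaRect((p[:,:2]*1000).astype(np.float32)))
a=np.linalg.lstsq(np.c_[p[:,:2]-[.57,.024],np.ones(len(p))],p[:,2],rcond=None)[0]; print(a.round(4))
c=camera('side'); P=cloud(c); h=cv2.cvtColor(c['frame'],cv2.COLOR_RGB2HSV)
m=(h[...,0]>78)&(h[...,0]<102)&(h[...,1]>100)&(abs(P[...,0]-.57)<.06)&(abs(P[...,1]-.024)<.06); p=P[m]; print('grip',len(p),p.mean(0).round(4),np.percentile(p[:,2],[2,98]).round(4))
q=p[p[:,2]>.13].mean(0),p[p[:,2]<.115].mean(0); print(np.round(q,4))"
```

```text
t 12.55 pos [0.5714 0.0238 0.1019] tooly -103.3 shift [-1.4  0.1  0.9] twist 0.1 F [ 0.2 -0.4  0.4] w 49.0 gf 0.0 q [ 0.06  0.45 -0.23  1.89  0.13  0.82 -2.04]
227 [-0.0018  0.0031  0.0053  0.0075  0.0202] ((526.48828125, 61.66998291015625), (84.55299377441406, 56.06808853149414), 19.992626190185547)
[0.0587 0.049  0.0063]
grip 185 [0.5536 0.0293 0.1285] [0.1026 0.1809]
[[0.5548 0.0275 0.1438]
 [0.553  0.0325 0.1081]]
```

carry_out(plan=[{"xyz": [0, 0, -50], "twist": 0, "grip": 60}, {"xyz": [0, 0, -100], "twist": 0, "grip": 60}, {"xyz": [0, 60, -100], "twist": 0, "grip": 60}, {"xyz": [0, 120, -100], "twist": 0, "grip": 60}, {"xyz": [0, 180, -100], "twist": 0, "grip": 60}, {"xyz": [0, 180, -100], "twist": 0, "grip": 60}])

```text
time: 13.4
position: [0.5278, -0.1578, 0.2016]
tcp_rot: [3.116, -0.379, -0.0]
contact_force: [-0.2, 1.0, 0.2]
gripper_width: 0.689
grasp_force: 0.0
```

```bash
cat > m.py <<'E'
from h import *
c=camera("top"); P=cloud(c); f=c["frame"].astype(int); Z=P[...,2]
b=(abs(P[...,0]-.57)<.11)&(abs(P[...,1]-.024)<.08)
def rep(n,m):
    p=P[m]; r=cv2.minAreaRect((p[:,:2]*1000).astype(np.float32)); print(n,len(p),np.round(r[0],1),np.round(r[1],1),round(r[2],1),p[:,2].mean().round(4))
rep("wall",b&(Z>.01)&(Z<.03)); rep("hi",b&(Z>.115)&(Z<.15)); rep("light",b&(f.min(-1)>140)&(Z<.03))
bar=(Z>.155)&(P[...,1]>.1)&(P[...,1]<.45)&(P[...,0]>.4)&(P[...,0]<.65); rep("bar",bar)
feet=(f.min(-1)>150)&(abs(Z-.008)<.01)&(P[...,1]>.11)&(P[...,1]<.46)&(P[...,0]>.42)&(P[...,0]<.63)
k,l,s,ce=cv2.connectedComponentsWithStats(feet.astype(np.uint8))
for i in range(1,k):
    if s[i,4]>60: rep("foot",l==i)
E
python3 -c "
import m
from h import *
go(.57,.024,.2,76.6)"
```

```text
wall 173 [559.9  25.9] [ 96.3 120.3] 77.0 0.0178
hi 76 [559.3  25.9] [35.7 12.7] 78.3 0.1379
light 970 [560.3  26.3] [103.8 127.9] 76.7 0.007
bar 551 [527.5 273.4] [256.6  17.7] 76.6 0.1762
foot 220 [539.2 393.3] [37.7 71.4] 0.2 0.0104
foot 349 [498.5 156.3] [66.4 69.4] 48.8 0.0106
t 13.45 pos [ 0.5289 -0.154   0.2016] tooly -103.6 shift [  -1.9 -182.7    1.5] twist -0.2 F [ 0.2  1.2 -0.7] w 59.9 gf 0.0 q [ 0.34  0.29 -0.17  1.85  0.06  1.   -1.66]
```

The tray stands flat at (0.560, 0.026), yaw −13.2°, parallel to the bar, whose middle is at (0.527, 0.273). I'll regrip.

```bash
python3 -c "
from h import *
go(.5598,.0259,.102,76.7)"
```

```text
t 13.45 pos [ 0.5289 -0.154   0.2016] tooly -103.6 shift [ -12.3 -182.2   99.5] twist -0.3 F [ 0.2  1.2 -0.7] w 59.9 gf 0.0 q [ 0.34  0.29 -0.17  1.85  0.06  1.   -1.66]
```

carry_out(plan=[{"xyz": [-12, -182, 0], "twist": 0, "grip": 60}, {"xyz": [-12, -182, 0], "twist": 0, "grip": 60}, {"xyz": [-12, -182, 0], "twist": 0, "grip": 60}, {"xyz": [-12, -182, 0], "twist": 0, "grip": 60}, {"xyz": [-12, -182, 0], "twist": 0, "grip": 60}])

```text
time: 14.08
position: [0.5596, 0.0296, 0.2014]
tcp_rot: [3.121, -0.36, -0.0]
contact_force: [-0.7, -1.0, 0.1]
gripper_width: 0.689
grasp_force: 0.0
```

```bash
python3 -c "
from h import *
go(.5598,.0259,.102,76.7)"
```

```text
t 14.07 pos [0.5596 0.0296 0.2014] tooly -103.1 shift [ 1.1  3.5 99.4] twist 0.2 F [-0.7 -1.   0.1] w 59.9 gf 0.0 q [ 0.07  0.32 -0.25  1.82  0.09  1.01 -2.01]
```

carry_out(plan=[{"xyz": [1, 3, 50], "twist": 0, "grip": 60}, {"xyz": [1, 3, 99], "twist": 0, "grip": 60}, {"xyz": [1, 3, 99], "twist": 0, "grip": 60}, {"xyz": [1, 3, 99], "twist": 0, "grip": 20}, {"xyz": [1, 3, 99], "twist": 0, "grip": 20}, {"xyz": [1, 3, 99], "twist": 0, "grip": 20}, {"xyz": [1, 3, 99], "twist": 0, "grip": 20}, {"xyz": [1, 3, 99], "twist": 0, "grip": 20}], squeeze=50)

```text
time: 15.08
position: [0.5611, 0.0258, 0.104]
tcp_rot: [-3.12, 0.363, -0.004]
contact_force: [-0.2, 1.2, 6.0]
gripper_width: 0.409
grasp_force: 50.0
```

```bash
python3 -c "
from h import *
go(.4,.303,.226,76.6)"
```

```text
t 15.07 pos [0.5611 0.0258 0.104 ] tooly -103.3 shift [-220.1 -233.  -122.4] twist 0.1 F [-0.2  1.2  6. ] w 35.6 gf 50.0 q [ 0.06  0.43 -0.24  1.91  0.14  0.81 -2.05]
```

carry_out(plan=[{"xyz": [0, 0, -30], "twist": 0, "grip": 20}, {"xyz": [0, 0, -80], "twist": 0, "grip": 20}, {"xyz": [0, 0, -130], "twist": 0, "grip": 20}, {"xyz": [0, 0, -180], "twist": 0, "grip": 20}, {"xyz": [0, 0, -200], "twist": 0, "grip": 20}, {"xyz": [-30, -40, -200], "twist": 0, "grip": 20}, {"xyz": [-65, -85, -200], "twist": 0, "grip": 20}, {"xyz": [-100, -130, -200], "twist": 0, "grip": 20}])

```text
time: 16.08
position: [0.4911, 0.1757, 0.3017]
tcp_rot: [3.119, -0.364, -0.002]
contact_force: [1.6, 0.5, -2.2]
gripper_width: 0.41
grasp_force: 50.0
```

```bash
python3 -c "
from h import *
go(.4443,.2927,.304,76.6)"
```

```text
t 16.07 pos [0.4911 0.1757 0.3017] tooly -103.3 shift [ -72.5 -103.    -2.3] twist 0.1 F [ 1.6  0.5 -2.2] w 35.7 gf 50.0 q [-0.11  0.18 -0.36  1.77  0.07  1.21 -2.29]
```

carry_out(plan=[{"xyz": [-35, -45, 0], "twist": 0, "grip": 20}, {"xyz": [-60, -85, 0], "twist": 0, "grip": 20}, {"xyz": [-73, -103, 0], "twist": 0, "grip": 20}, {"xyz": [-73, -103, 0], "twist": 0, "grip": 20}, {"xyz": [-73, -103, 0], "twist": 0, "grip": 20}])

```text
time: 16.7
position: [0.4457, 0.2901, 0.3019]
tcp_rot: [3.118, -0.366, -0.001]
contact_force: [0.1, 0.2, -2.3]
gripper_width: 0.407
grasp_force: 50.0
```

```bash
python3 -c "
from h import *
go(.4443,.2927,.223,76.6)"
```

```text
t 16.7 pos [0.4457 0.2901 0.3019] tooly -103.4 shift [-2.  -2.4 78.9] twist 0.0 F [ 0.1  0.2 -2.3] w 35.4 gf 50.0 q [-0.28  0.2  -0.44  1.74  0.09  1.22 -2.55]
```

carry_out(plan=[{"xyz": [-2, -2, 30], "twist": 0, "grip": 20}, {"xyz": [-2, -2, 65], "twist": 0, "grip": 20}, {"xyz": [-2, -2, 79], "twist": 0, "grip": 20}, {"xyz": [-2, -2, 79], "twist": 0, "grip": 20}])

```text
time: 17.2
position: [0.444, 0.293, 0.223]
tcp_rot: [3.119, -0.366, -0.002]
contact_force: [0.4, 0.6, -2.9]
gripper_width: 0.409
grasp_force: 50.0
```

```bash
python3 -c "
from h import *
go(.527,.273,.223,76.6)
c=camera('side'); P=cloud(c); f=c['frame']
cv2.imwrite('pics/s7.png',cv2.resize(f[150:330,150:370],None,fx=3,fy=3)[...,::-1])"
```

```text
t 17.2 pos [0.444 0.293 0.223] tooly -103.4 shift [85.4  0.3 -0.1] twist 0.0 F [ 0.4  0.6 -2.9] w 35.6 gf 50.0 q [-0.3   0.27 -0.43  1.85  0.13  1.05 -2.59]
```

View pics/s7.png

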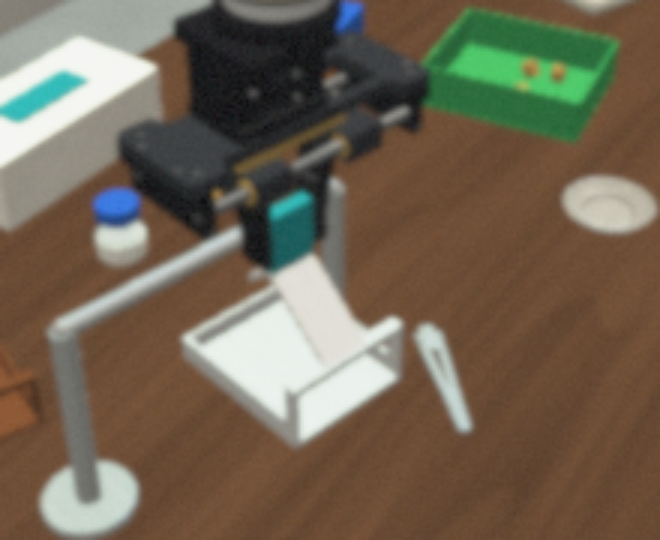

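The level tray at (295,365) stands just robot-side of the bar, with the bar at hanger-opening height. I'll slide it in along +x.

carry_out(plan=[{"xyz": [12, 0, 0], "twist": 0, "grip": 20}, {"xyz": [28, 0, 0], "twist": 0, "grip": 20}, {"xyz": [44, 0, 0], "twist": 0, "grip": 20}, {"xyz": [60, 0, 0], "twist": 0, "grip": 20}, {"xyz": [75, 0, 0], "twist": 0, "grip": 20}, {"xyz": [85, 0, 0], "twist": 0, "grip": 20}, {"xyz": [85, 0, 0], "twist": 0, "grip": 20}, {"xyz": [85, 0, 0], "twist": 0, "grip": 20}])

```text
time: 18.25
position: [0.5258, 0.2751, 0.2235]
tcp_rot: [3.121, -0.362, -0.001]
contact_force: [-0.8, -0.6, -3.5]
gripper_width: 0.407
grasp_force: 50.0
```

```bash
python3 -c "
from h import *
go(.527,.273,.191,76.6)"
```

```text
t 18.25 pos [0.5258 0.2751 0.2235] tooly -103.2 shift [ 1.7  1.8 32.5] twist 0.2 F [-0.8 -0.6 -3.5] w 35.4 gf 50.0 q [-0.25  0.36 -0.39  1.72  0.15  1.09 -2.49]
```

carry_out(plan=[{"xyz": [1, 0, 10], "twist": 0, "grip": 20}, {"xyz": [1, 0, 20], "twist": 0, "grip": 20}, {"xyz": [1, 0, 27], "twist": 0, "grip": 20}, {"xyz": [1, 0, 31], "twist": 0, "grip": 20}, {"xyz": [1, 0, 31], "twist": 0, "grip": 20}, {"xyz": [1, 0, 31], "twist": 0, "grip": 20}])

```text
time: 19.0
position: [0.5277, 0.2745, 0.1928]
tcp_rot: [-3.12, 0.364, -0.001]
contact_force: [1.7, -0.9, -2.1]
gripper_width: 0.406
grasp_force: 50.0
```

```bash
python3 -c "
from h import *
go(.527,.273,.191,76.6)"
```

```text
t 19.0 pos [0.5277 0.2745 0.1928] tooly -103.3 shift [-0.4  1.6  1.8] twist 0.1 F [ 1.7 -0.9 -2.1] w 35.3 gf 50.0 q [-0.25  0.39 -0.39  1.75  0.17  1.03 -2.51]
```

carry_out(plan=[{"xyz": [0, 0, 1], "twist": 0, "grip": 20}, {"xyz": [0, 0, 2], "twist": 0, "grip": 20}, {"xyz": [0, 0, 3], "twist": 0, "grip": 20}, {"xyz": [0, 0, 3], "twist": 0, "grip": 20}, {"xyz": [0, 0, 3], "twist": 0, "grip": 20}], squeeze=10)

```text
time: 19.62
position: [0.5287, 0.2749, 0.1909]
tcp_rot: [-3.119, 0.364, -0.005]
contact_force: [2.8, -0.7, 5.4]
gripper_width: 0.411
grasp_force: 10.0
```

```bash
python3 -c "
from h import *
go(.527,.273,.191,76.6)"
```

```text
t 19.62 pos [0.5287 0.2749 0.1909] tooly -103.3 shift [-1.2  2.3 -0.1] twist 0.1 F [ 2.8 -0.7  5.4] w 35.8 gf 10.0 q [-0.26  0.4  -0.39  1.75  0.17  1.03 -2.51]
```

carry_out(plan=[{"xyz": [0, 0, 0], "twist": 0, "grip": 20}, {"xyz": [0, 0, 0], "twist": 0, "grip": 20}, {"xyz": [0, 0, 0], "twist": 0, "grip": 20}, {"xyz": [0, 0, 0], "twist": 0, "grip": 38}, {"xyz": [0, 0, 0], "twist": 0, "grip": 40}, {"xyz": [0, 0, 0], "twist": 0, "grip": 50}, {"xyz": [0, 0, 0], "twist": 0, "grip": 56}, {"xyz": [0, 0, 0], "twist": 0, "grip": 60}], squeeze=3)

```text
time: 20.62
position: [0.5273, 0.2743, 0.1894]
tcp_rot: [3.12, -0.364, -0.0]
contact_force: [0.5, -0.2, 0.2]
gripper_width: 0.654
grasp_force: 0.0
```

carry_out(plan=[{"xyz": [0, 0, -15], "twist": 0, "grip": 60}, {"xyz": [0, 0, -40], "twist": 0, "grip": 60}, {"xyz": [0, 0, -80], "twist": 0, "grip": 60}, {"xyz": [0, 0, -120], "twist": 0, "grip": 60}, {"xyz": [0, 60, -120], "twist": 0, "grip": 60}, {"xyz": [0, 120, -120], "twist": 0, "grip": 60}, {"xyz": [0, 180, -120], "twist": 0, "grip": 60}, {"xyz": [0, 180, -120], "twist": 0, "grip": 60}])

```text
time: 21.62
position: [0.4859, 0.0941, 0.3109]
tcp_rot: [3.117, -0.377, 0.003]
contact_force: [0.3, 1.4, 0.6]
gripper_width: 0.689
grasp_force: 0.0
```

```bash
cat > n.py <<'E'
from h import *
c=camera("top"); P=cloud(c); Z=P[...,2]; f=c["frame"].astype(int)
b=(abs(P[...,0]-.53)<.11)&(abs(P[...,1]-.275)<.09)
e=np.array([.9728,-.2317]); g=np.array([.2317,.9728]); D=P[...,:2]-[.527,.273]; X=D@e; Y=D@g
q=b&(Z>.19)&(Z<.26); print("grip",q.sum(),"X",X[q].min().round(4),X[q].max().round(4),"Y",Y[q].mean().round(4),"ztop",np.percentile(Z[q],90).round(4))
q=b&(Z>.05)&(Z<.15)&(f.min(-1)>120)&(abs(Y)<.06)
q&=(abs(Y)>.022)&(abs(Y)<.042)
a=np.polyfit(X[q],Z[q],1); print("floor tilt deg",np.degrees(np.arctan(a[0])).round(1),"z0",a[1].round(4),q.sum(),X[q].min().round(3),X[q].max().round(3))
go(.4,0,.3,90)
E
python3 n.py
```

```text
grip 94 X -0.0068 0.0052 Y -0.002 ztop 0.2303
floor tilt deg -10.5 z0 0.1013 302 -0.058 0.063
t 21.68 pos [0.4862 0.0974 0.311 ] tooly -103.5 shift [-61.  114.8  10.8] twist -13.5 F [ 0.9  1.1 -0.7] w 59.9 gf 0.0 q [ 0.02  0.12 -0.33  1.81  0.04  1.22 -2.13]
```

carry_out(plan=[{"xyz": [0, 40, 0], "twist": 0, "grip": 60}, {"xyz": [0, 40, 0], "twist": 0, "grip": 60}, {"xyz": [0, 40, 0], "twist": 0, "grip": 60}, {"xyz": [0, 40, 0], "twist": 0, "grip": 60}, {"xyz": [0, 40, 0], "twist": 0, "grip": 60}, {"xyz": [0, 40, 0], "twist": 0, "grip": 60}, {"xyz": [0, 40, 0], "twist": 0, "grip": 60}, {"xyz": [0, 40, 0], "twist": 0, "grip": 60}])

```text
time: 22.68
position: [0.4769, 0.0604, 0.3095]
tcp_rot: [3.12, -0.363, 0.0]
contact_force: [0.5, -0.8, 1.0]
gripper_width: 0.693
grasp_force: 0.0
```

```bash
sed -i 's/(abs(Y)>.022)&(abs(Y)<.042)/(abs(Y)>.024)\&(abs(Y)<.038)\&(X>-.03)\&(X<.05)\&(Z<.12)/' n.py; python3 n.py; python3 n.py; python3 -c "
from h import *
stubs(); binpose()"
```

```text
grip 91 X -0.0069 0.0054 Y -0.0017 ztop 0.2302
floor tilt deg 1.3 z0 0.092 153 -0.029 0.05
t 22.73 pos [0.4769 0.0604 0.3096] tooly -103.3 shift [-61.   76.4   9.6] twist -13.3 F [ 0.1 -0.8  0.7] w 60.1 gf 0.0 q [ 0.07  0.09 -0.3   1.84  0.03  1.21 -2.05]
grip 92 X -0.0069 0.0049 Y -0.0017 ztop 0.2302
floor tilt deg 1.9 z0 0.0919 153 -0.03 0.05
t 22.77 pos [0.4769 0.0604 0.3095] tooly -103.3 shift [-60.9  76.4   9.5] twist -13.3 F [0.3 0.3 0.6] w 59.6 gf 0.0 q [ 0.07  0.09 -0.3   1.84  0.03  1.21 -2.05]
side [288. 163.] 9 binframe 0.145 -0.06 0.002
side [283. 168.] 6 binframe 0.15 -0.017 0.002
side [279. 171.] 8 binframe 0.152 0.008 0.001
side [327. 172.] 9 binframe -0.009 -0.023 0.022
side [336. 174.] 8 binframe -0.039 -0.028 0.02
side [351. 187.] 62 binframe -0.104 0.004 0.001
top [385. 144.] 331 binframe 0.155 -0.006 0.001
top [378. 155.] 273 binframe 0.124 0.025 0.001
top [364. 187.] 7 binframe 0.033 0.078 -0.002
top [403. 194.] 20 binframe -0.006 -0.026 0.023
top [386. 198.] 14 binframe -0.012 0.025 0.022
top [406. 204.] 13 binframe -0.037 -0.031 0.023
top [397. 228.] 283 binframe -0.102 0.001 0.001
bin ((569.9603881835938, -309.760986328125), (180.29409790039062, 151.5238037109375), 8.763684272766113)
```

The tray hangs level (about 2°) and still, with its ridge within 1 mm of the bar across it. The bin hasn't moved and the robot touches nothing.

```bash
python3 -c "
from cell import *
print(hand_in())"
```

```text
the job is handed in; nothing more can be done
None
```

The job is handed in: all four stubs are in the green bin, and the empty tray hangs level and still on the rail; the hand-in gave no verdict, so I can't say how it was judged.

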